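# Shift the tube mixer into its third speed

### The arm

A 7-joint arm with a two-finger parallel gripper is mounted at the origin on the work surface. World frame = base frame: x ahead of the robot, y to its left, z up, the work surface at z = 0. Lengths are in m, angles in degrees, forces in N, time in s.
With the tool pointing down it reaches from about 0.425 to 0.875 m from the base axis. Payload 4.7 kg.
Tool frame: the origin (TCP) lies on the front face of the gripper's body, between the roots of the fingers; the fingertips stand 70 mm ahead of it and the grasp point (between the pads) lies 51 mm ahead of it (tip_extent is the distance from the TCP to the fingertips, in m); z points along the fingers, y is the direction in which the jaws open and shut (so a half turn about z gives the same grasp; the last joint's range is limited). The gripper opens to 87 mm and grips with 3 to 60 N. Pads are 19 mm wide; open, the fingers measure 117 mm over their backs; the gripper's body (75 mm by 190 mm) begins 51 mm behind the grasp point.
Start: joints at [64.807, 18.392, -4.016, 83.108, 1.295, 78.541, -3.26], TCP at [0.285, -0.584, 0.292] pointing down, gripper open.
Joint ranges: [-163.93, 163.93], [-17.29, 119.83], [-79.2, 71.16], [3.27, 140.29], [-89.18, 269.18], [5.43, 117.66], [-154.24, 154.24]. Speed limits (degrees/s): [147.25, 147.25, 180, 180, 180, 180, 180].

### API

Orientations are given as [roll, pitch, yaw] about the fixed x, y, z axes, in that order (R = Rz(yaw) Ry(pitch) Rx(roll)).
In Python, from cell import * gives the robot as it stands.
- The arm moves only by the tool carry_out, never from a script. Its argument "increments" is text: rows parted by semicolons, each of 7 numbers parted by spaces: the opening, from 0 (shut) to 1 (fully open), then the shift along the tool's x, y, z in m, then the turn, a rotation vector about the tool's x, y, z in degrees. A call has 1 to 20 rows; each row shifts and turns the pose as measured when the row begins, along the tool's axes as they then stand; what a row does not reach is not made up. A row lasts 1/8 s, in which the tool goes at most 62.5 mm and 10.7 degrees, less where a joint would pass 70% of its speed; a pose out of reach is approached as far as the arm can. A call is refused whole if a number of a shift passes 0.0625 or a number of a turn 10.7, either way. A call with a gripper value outside its range is refused whole. The fingers move at their own pace and stop on an object; "force" is the grip in N (left out, the last holds). Time passes only in rows, so rows that do not move let the fingers close. It gives the time, the measured TCP pose, the force and the opening at its end, in the units of the state.
- get_obs(): the state, without advancing time (a new reading comes with each control period).
- read_camera(name): name is "scene" or "top"; returns a dict with "img" (400x640x3 uint8, blue, green, red), "fx", "fy", "cx", "cy" (pixels), "world_from_camera" (4x4, takes a point from camera to world coordinates). Camera axes: x right, y down, z forward; pixel columns grow to the right and rows downward; lengths in m; the calibration is good to about 2 mm. A picture is of the moment at which its call begins. There is no depth.
- sign_off(): hands the job in, once; it reports no verdict.
Trained networks look in a picture, given as the dict that the camera call returned (one of the last four; its "shot" number tells which), for a name from the list of things; names that differ only in an ending like _2 or _b are one class to them, and where a whole thing is asked for, a point or a joint stands for the part that bears it (a point fixed in the world has none). Each returns a list of dicts, best first, with "confidence" (0 to 1); they miss things now and then, are a little off and sometimes report something else, mostly with a low value. They report only what shows in the picture. A call takes as long as a camera call.
- masks_of(target, picture): "pixels" (400x640 bool, what is visible of it) and "bbox" ([left, top, right, bottom] in pixels, round what is visible of it).
The state is a dict: "time_s": time; "qpos": joint angles; "joint_velocities": joint speeds; "effort": joint torques, N m; "tool_pos": TCP position; "tool_rot": TCP orientation; "force": force on the tool from outside, world axes, zero at the start; "wrist_torque": the same for the moment, N m; "grip_width": finger opening in m.
Only numpy, scipy, OpenCV 4.12 (cv2) and the standard library are available. Lean on these libraries where they do the work, as an engineer would, in place of code of your own. Each camera call takes 0.05 s, during which the arm holds its last target.

### The job

Put the tube mixer into its third speed: the red-knobbed gear lever stands somewhere in the left-hand lane (seen from the robot) of the H-shaped gate; push it to the middle, across to the right, then forward (away from the robot's side of the mixer) fully home into the slot marked green with three dots, never running it into the fourth slot. Only push the lever with the fingers - do not pinch the knob and do not force it - then leave it there and take the hand away. Leave the jar on the mixer, the pump bottle, the blue box and the tube rack standing where they are.

Things in the scene. Friction and masses are not known exactly. Their poses are not given: they have to be found in the camera images.
- mixer: White tube mixer fixed to the bench, 285 x 240 mm, deck 112 mm high; low cradle of tubes on the far deck (144 mm high). Origin on the bench under the centre of the H gate; x forward (slots one and three point that way, away from the front panel with dark window and lamps), y left, z up. Housing x -85 to +200 mm, y -120 to +120 mm.
- gate (a point): Centre of the H gate (middle of the cross channel, which runs along y), on top of its aluminium plate, 120 mm above the bench; mixer's axes. Slots: first far left (one dot), second near left (two), third far right (three green dots, green floor), fourth near right (four). Lanes and channel about 18 mm wide, stem 10 mm thick.
- knob (a point): Centre of the red knob, a 34 mm cube on the lever; its z runs along the stem. Pivot: 15 mm above the bench under the gate's centre, 190 mm below the knob, so the knob is 195 to 205 mm up. In mixer axes x = 190 sin(fore), y = -190 sin(across) mm: lanes at y = +33 and -33, crossing only at x within 6 of 0, fully home at x = +-49. Pushing takes 2 to 4 N; keep below 40 N.
- across (a joint): Sideways lean of the lever, rad: positive leans to the right (mixer's -y), limits -0.21 to +0.21; about -0.17 in the left lane, +0.17 in the right lane. It can change lanes only while |fore| is below about 0.03. Stays where it is left (friction 0.4 N m).
- fore (a joint): Forward lean of the lever, rad: positive leans forward (mixer's +x), 0 in the cross channel, limits -0.26 (fully home in the near slots) to +0.26 (fully home in the far slots). Stays where it is left (friction 0.4 N m).
- sample_jar: Bystander: small jar with a yellow lid, 42 mm across, 45 mm high, standing loose on the mixer's deck to the right of the gate (deck 112 mm above the bench); origin at the centre of its underside.
- pump_bottle: Bystander: teal pump bottle, 62 mm across, 155 mm high, loose on the bench left of the mixer; origin at the centre of its underside.
- tip_box: Bystander: blue box 88 x 113 mm, 78 mm high, loose on the bench left of the mixer; origin at the centre of its underside.
- tube_rack: Bystander: cream tube rack 200 x 90 mm with capped tubes, 95 mm high to the caps, loose on the bench right of the mixer; origin at the centre of its underside.

How it is judged (in metres and radians):
On the way, in this order (a step that is already met when the one before it is completed fails the run):
1. the lever is across in the right lane, in the middle (value of joint across above 0.12 rad and value of joint fore between -0.09 and 0.09 rad), for 0.1 s.
2. the lever is forward, fully home in the third slot (value of joint fore above 0.215 rad and value of joint across above 0.11 rad), for 0.2 s.
At the end, for the whole second after the job is handed in: The lever rests in the third slot (far right): fore above 0.215 rad of 0.26 and across above 0.11 rad, at rest; all four bystanders upright and within 20 mm of where they stood (all of step 2 and velocity of joint fore between -0.03 and 0.03 rad/s and distance of each of sample_jar, pump_bottle, tip_box, tube_rack from where it was at the start of the episode below 0.02 m and angle between each of sample_jar, pump_bottle, tip_box, tube_rack's own z axis and vertical below 0.15 rad); the robot touches nothing.
It fails at once if the lever was run into the fourth slot (near right) (value of joint across above 0.08 rad and value of joint fore below -0.13 rad).
It fails at once if the knob was pinched: pressed on two opposite faces at once ((contact force between the fingers and fore_c1 above 0.8 N and contact force between the fingers and fore_c2 above 0.8 N) or (contact force between the fingers and fore_c3 above 0.8 N and contact force between the fingers and fore_c4 above 0.8 N)).
It fails at once if the lever was forced with more than 40 N (contact force between any of the arm, the fingers and fore above 40 N).
It fails at once if a bystander was moved, lifted or carried by more than 20 mm, or tipped over (distance of any of sample_jar, pump_bottle, tip_box, tube_rack from where it was at the start of the episode above 0.02 m or angle between any of sample_jar, pump_bottle, tip_box, tube_rack's own z axis and vertical above 0.5 rad).
It also fails if it takes over 58 s, if anything falls off the work surface, if the arm or the gripper's body presses on something with over 40 N, if the wrist force passes 120 N, or if a joint passes its speed limit or range.

## Working session

There is one attempt and no reset: what is moved stays moved. The work goes in short steps, Python scripts to look and compute and a tool call to move; the robot and the scene stay as the last step left them, time stands still between calls to the robot, and variables do not carry over. Pictures are saved under pics/ and viewed, and the job is handed in when it is done.

Besides the shell and the picture viewer there is one more tool, called after ">>>" by a JSON object that holds its "fn" and its "kwargs", one argument or row to a line. carry_out: Moves the arm, as the interface text tells. Its arguments: {"type":"object","properties":{"increments":{"type":"string"},"force":{"type":"number"}},"required":["increments"]}

```bash
ls; mkdir -p pics; python3 - <<'E'
from cell import *
import cv2
o=get_obs();print(o)
for n in("scene","top"):
    p=read_camera(n);cv2.imwrite(f"pics/{n}0.png",p["img"]);print(n,p["fx"],p["fy"],p["cx"],p["cy"],p["world_from_camera"])
    for t in("knob","mixer","sample_jar","pump_bottle","tip_box","tube_rack"):
        for m in masks_of(t,p)[:2]:
            ys,xs=m["pixels"].nonzero();print(t,m["confidence"],m["bbox"],xs.mean().round(1),ys.mean().round(1))
E
```

```text
pics
{'time_s': 0.0, 'qpos': array([64.80600796, 18.44218982, -4.01410777, 83.17537599,  1.29521284,
       78.53976874, -3.25979686]), 'joint_velocities': array([-0.01442386, -0.0400967 ,  0.02814723, -0.01625648, -0.05945903,
       -0.08670572, -0.01501318]), 'effort': array([-6.14733472e-04, -4.91293466e+01, -4.04393105e-01, -3.12529528e+01,
       -6.38757111e-02,  4.38136014e-02,  1.57384120e-04]), 'tool_pos': array([ 0.2847236 , -0.58385866,  0.29112155]), 'tool_rot': array([-1.79887914e+02,  6.34406244e-03,  2.60026532e+01]), 'force': array([-0.18073781,  0.23942836, -0.18986992]), 'wrist_torque': array([ 0.00230159, -0.00226043,  0.03080113]), 'grip_width': 0.08733234730274143}
scene 378.35095235839964 378.35095235839964 319.25241644741845 199.41232994489744 [[-0.32418789  0.71624328 -0.61797878  1.18597202]
 [ 0.94593958  0.25236374 -0.20374215  0.22448522]
 [ 0.01002649 -0.65062132 -0.75933614  0.85242454]
 [ 0.          0.          0.          1.        ]]
knob 0.57 [312.2, 170.3, 331.5, 195.3] 319.4 181.4
mixer 0.98 [248.3, 167.8, 352.7, 281.0] 305.6 223.7
sample_jar 0.7
[... 348 characters left out ...]
.86471367e-03 -9.82074803e-01  1.88469823e-01  3.60922285e-01]
 [-9.99895231e-01  1.38923215e-04 -1.44743626e-02  5.17252945e-02]
 [ 1.41887240e-02 -1.88491542e-01 -9.81972311e-01  1.40579657e+00]
 [ 0.00000000e+00  0.00000000e+00  0.00000000e+00  1.00000000e+00]]
knob 0.63 [393.9, 160.5, 442.1, 238.0] 417.0 199.2
knob 0.59 [217.3, 167.7, 263.8, 203.5] 240.3 185.0
mixer 0.78 [273.1, 139.9, 383.6, 261.2] 328.0 200.4
sample_jar 0.58 [217.0, 169.5, 262.4, 204.0] 239.6 184.8
sample_jar 0.54 [357.8, 193.1, 369.7, 212.4] 365.6 203.1
pump_bottle 0.92 [238.9, 241.1, 266.4, 265.5] 252.4 250.5
tip_box 0.95 [216.6, 169.0, 262.4, 204.8] 240.1 185.1
tube_rack 0.72 [394.4, 157.7, 439.6, 239.0] 417.2 199.2
```

```bash
python3 - <<'E'
import cv2
a=cv2.imread("pics/scene0.png");cv2.imwrite("pics/s1.png",cv2.resize(a[150:300,180:430],None,fx=3.2,fy=3.2,interpolation=2)[:600])
a=cv2.imread("pics/top0.png");cv2.imwrite("pics/t1.png",cv2.resize(a[130:280,210:450],None,fx=3.3,fy=3.3,interpolation=2))
E
```

```text
(no output)
```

View pics/s1.png

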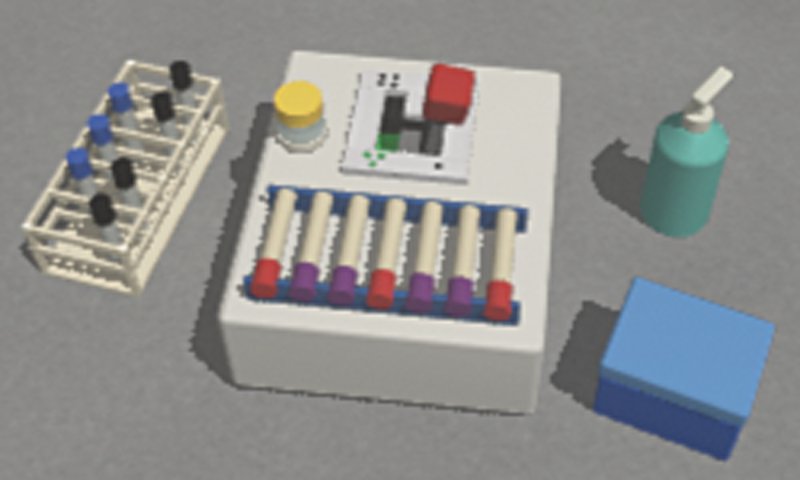

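View pics/t1.png

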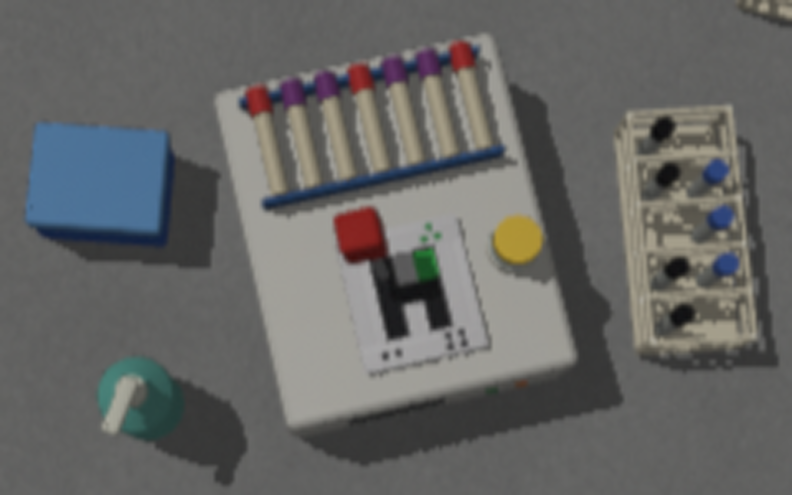

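View pics/top0.png

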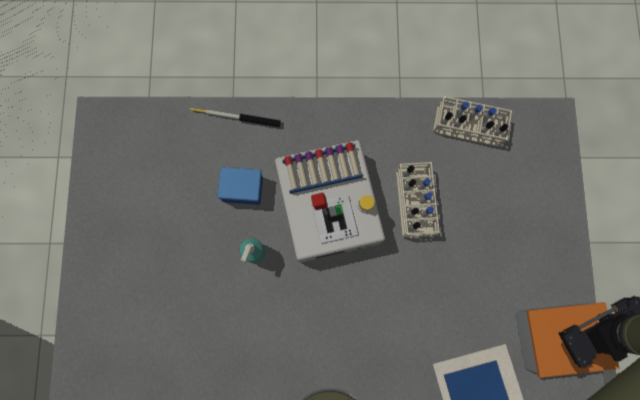

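```bash
cat > h.py <<'E'
import numpy as np,cv2
from scipy.optimize import minimize
def proj(p,P):
    T=np.linalg.inv(p["world_from_camera"]);c=np.atleast_2d(P)@T[:3,:3].T+T[:3,3]
    return np.c_[p["fx"]*c[:,0]/c[:,2]+p["cx"],p["fy"]*c[:,1]/c[:,2]+p["cy"]]
def hullmask(p,P,S=4):
    m=np.zeros((400*S,640*S),np.uint8);h=cv2.convexHull((proj(p,P)*S+S/2-.5).astype(np.float32))
    cv2.fillConvexPoly(m,np.round(h*16).astype(np.int32),1,shift=4);return m
def soft(p,P): return cv2.resize(hullmask(p,P).astype(np.float32),(640,400),interpolation=cv2.INTER_AREA)
def box(x0,x1,y0,y1,z0,z1): return np.array([[x,y,z] for x in(x0,x1) for y in(y0,y1) for z in(z0,z1)])
def mix2w(P,q):
    c,s=np.cos(q[2]),np.sin(q[2]);P=np.atleast_2d(P);return np.c_[q[0]+c*P[:,0]-s*P[:,1],q[1]+s*P[:,0]+c*P[:,1],P[:,2]]
def red(p):
    b,g,r=[p["img"][...,i].astype(int) for i in range(3)];return ((r>90)&(r>2*g)&(r>2*b)).astype(np.uint8)
def knobpts(q,fore,acr):
    kx,ky=190*np.sin(fore),-190*np.sin(acr);z=np.array([kx,ky,np.sqrt(190**2-kx**2-ky**2)])/190
    x=np.array([1,0,0])-z[0]*z;x/=np.linalg.norm(x);y=np.cross(z,x);R=np.c_[x,y,z]
    return mix2w(box(-.017,.017,-.017,.017,-.017,.017)@R.T+.19*z+[0,0,.015],q)
def fitknob(ps,q,x0):
    ms=[]
    for p in ps:
        ce=proj(p,knobpts(q,*x0)).mean(0);n,l,st,_=cv2.connectedComponentsWithStats(red(p));
        m=np.zeros((400,640),np.float32)
        for i in range(1,n):
            cx,cy=st[i,0]+st[i,2]/2,st[i,1]+st[i,3]/2
            if np.hypot(cx-ce[0],cy-ce[1])<22 and st[i,4]>30:m[l==i]=1
        ms.append(m)
    f=lambda x:sum(abs(soft(p,knobpts(q,*x))-m).sum() for p,m in zip(ps,ms))
    best=min((minimize(f,[a,b],method="Nelder-Mead",options=dict(initial_simplex=[[a,b],[a+.06,b],[a,b+.04]],xatol=1e-3)) for a in np.linspace(-.25,.25,5) for b in (-.17,0,.17) if 1),key=lambda r:r.fun)
    return best.x,best.fun,[m.sum() for m in ms]
E
python3 - <<'E'
from cell import *
from h import *
ps=[read_camera("top"),read_camera("scene")]
ms=[]
for p in ps:
    m=masks_of("mixer",p)[0]["pixels"].astype(np.uint8)
    print(m.sum()); ms.append(m)
# hull of mixer mask minus lever: use box + cradle ; hull compare
B=box(-.085,.2,-.12,.12,0,.112)
k=[cv2.fillConvexPoly(np.zeros((400,640),np.uint8),cv2.convexHull(np.argwhere(m)[:,::-1].astype(np.int32)),1) for m in ms]
def f(q): return sum(abs(soft(p,mix2w(B,q))-m).sum() for p,m in zip(ps,ms))
r=min((minimize(f,[.55,.03,y],method="Nelder-Mead",options=dict(initial_simplex=[[.55,.03,y],[.6,.03,y],[.55,.08,y],[.55,.03,y+.1]])) for y in(.1,.25)),key=lambda r:r.fun)
q=r.x;print(q,np.degrees(q[2]),r.fun)
for x0 in((.2,-.17),(-.1,-.17),(0.1,-.1)): print(fitknob(ps,q,x0))
kx=fitknob(ps,q,(.2,-.17))[0]
np.save("q.npy",q)
for p,n in zip(ps,"ts"):
    im=cv2.resize(p["img"],None,fx=4,fy=4,interpolation=2)
    def pl(P,c,cl=True): cv2.polylines(im,[np.round(proj(p,mix2w(P,q))*4+1.5).astype(int)],cl,c,1)
    z=.112;pl([[-.085,-.12,z],[.2,-.12,z],[.2,.12,z],[-.085,.12,z]],(0,255,0))
    pl([[-.085,-.12,0],[.2,-.12,0],[.2,.12,0],[-.085,.12,0]],(255,255,0))
    for y in(.02,-.02): pl([[-.03,y,.12],[.03,y,.12]],(0,255,255),False)
    pl([[0,-.02,.12],[0,.02,.12]],(0,255,255),False)
    K=knobpts(q,*kx);cv2.polylines(im,[np.round(cv2.convexHull((proj(p,K)*4+1.5).astype(np.float32))).astype(int)],True,(255,0,255),1)
    o=(1060,540) if n=="t" else (980,640)
    cv2.imwrite(f"pics/o_{n}.png",im[o[1]:o[1]+520,o[0]:o[0]+520])
E
```

```text
9259
9711
[ 0.56031517 -0.01259574  0.2276681 ] 13.044421022892278 1613.375
(array([ 0.20015126, -0.16677991]), np.float64(277.25), [np.float32(140.0), np.float32(151.0)])
(array([ 0.12060244, -0.17465567]), np.float64(411.9375), [np.float32(0.0), np.float32(151.0)])
(array([ 0.20015126, -0.16677991]), np.float64(277.25), [np.float32(140.0), np.float32(151.0)])
```

View pics/o_t.png

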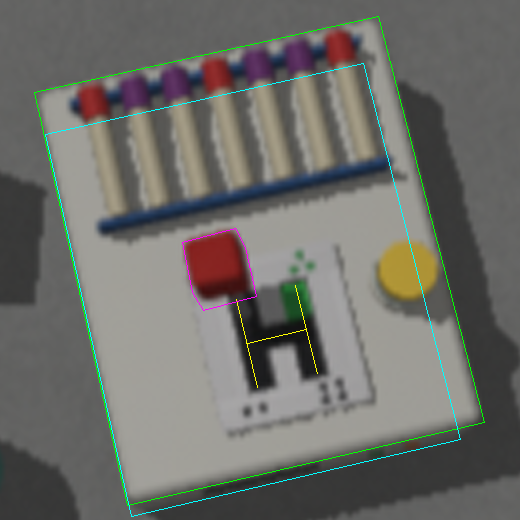

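View pics/o_s.png

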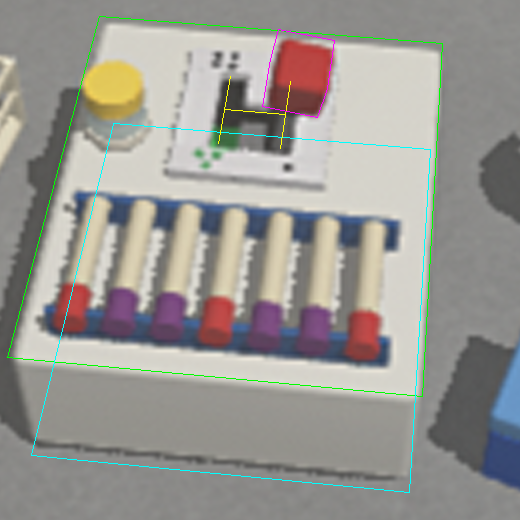

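```bash
sed -i 's/(r>90)&(r>2\*g)&(r>2\*b)/(r>45)\&(r>1.9*g)\&(r>1.9*b)/' h.py
python3 - <<'E'
from cell import *
from h import *
ps=[read_camera("top"),read_camera("scene")]
ms=[]
for p in ps:
    m=masks_of("mixer",p)[0]["pixels"].astype(np.uint8)
    ms.append(m)
def ros(z0,r=.008):
    return np.array([[x+r*np.cos(a),y+r*np.sin(a),z] for x in(-.085+r,.2-r) for y in(-.12+r,.12-r) for z in(z0,.112) for a in np.linspace(0,6.28,13)])
def run(ii,free):
    def f(q): return sum(abs(soft(ps[i],mix2w(ros(q[3]*free),q))-ms[i]).sum() for i in ii)
    return min((minimize(f,[.56,-.01,.23,z],method="Nelder-Mead",options=dict(maxiter=800,initial_simplex=np.array([.56,-.01,.23,z])+np.vstack([np.zeros(4),np.diag([.02,.02,.05,.015])]))) for z in (.005,.02)),key=lambda r:r.fun)
for ii in([0,1],[0],[1]):
    r=run(ii,1);print(ii,r.x.round(4),r.fun)
    if ii==[0,1]:q=r.x
np.save("q.npy",q)
kx,fv,s=fitknob(ps,q,(.2,-.17));print(kx,fv,s)
for p,n in zip(ps,"ts"):
    im=cv2.resize(p["img"],None,fx=4,fy=4,interpolation=2)
    def pl(P,c,cl=True): cv2.polylines(im,[np.round(proj(p,mix2w(P,q))*4+1.5).astype(int)],cl,c,1)
    z=.112;pl([[-.085,-.12,z],[.2,-.12,z],[.2,.12,z],[-.085,.12,z]],(0,255,0))
    z=q[3];pl([[-.085,-.12,z],[.2,-.12,z],[.2,.12,z],[-.085,.12,z]],(255,255,0))
    for y in(.02,-.02): pl([[-.03,y,.12],[.03,y,.12]],(0,255,255),False)
    pl([[0,-.02,.12],[0,.02,.12]],(0,255,255),False)
    K=knobpts(q,*kx);cv2.polylines(im,[np.round(cv2.convexHull((proj(p,K)*4+1.5).astype(np.float32))).astype(int)],True,(255,0,255),1)
    o=(1060,540) if n=="t" else (980,640)
    cv2.imwrite(f"pics/o2_{n}.png",im[o[1]:o[1]+520,o[0]:o[0]+520])
E
```

```text
[0, 1] [ 0.5618 -0.0118  0.2241  0.02  ] 1000.375
[0] [ 0.5613 -0.0134  0.2257  0.0335] 387.1875
[1] [ 0.5644 -0.0086  0.2181  0.0269] 490.0625
[ 0.19167782 -0.16741745] 230.875 [np.float32(183.0), np.float32(154.0)]
```

View pics/o2_t.png

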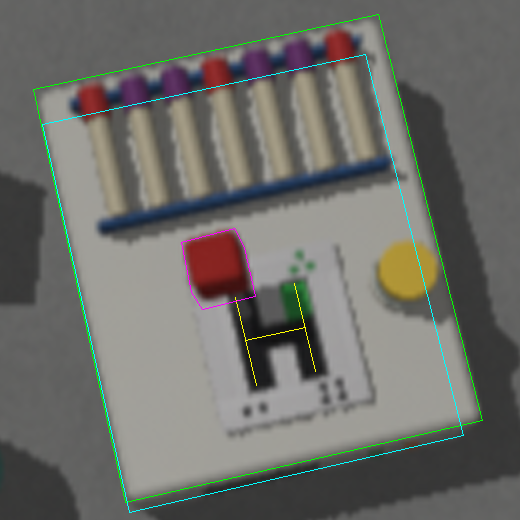

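View pics/o2_s.png

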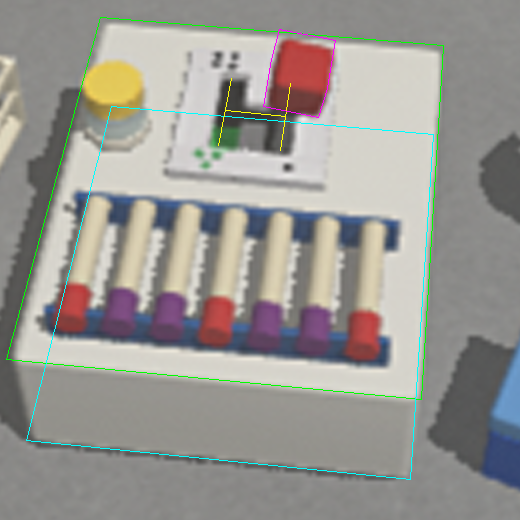

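```bash
python3 - <<'E'
from cell import *
from h import *
q=np.load("q.npy")
out=[]
for n,o in(("top",(310,188)),("scene",(282,168))):
    p=read_camera(n);S=11
    w=46 
    im=cv2.resize(p["img"][o[1]:o[1]+52,o[0]:o[0]+w+26],None,fx=S,fy=S,interpolation=cv2.INTER_CUBIC)
    im=cv2.convertScaleAbs(im,alpha=1.3)
    for i in range(0,72,10): cv2.putText(im,str(o[0]+i),(i*S,10),0,.35,(0,0,255));cv2.putText(im,str(o[1]+i),(0,i*S+8),0,.35,(0,0,255));cv2.line(im,(i*S+5,0),(i*S+5,600),(200,120,0),1);cv2.line(im,(0,i*S+5),(800,i*S+5),(200,120,0),1)
    cv2.imwrite(f"pics/z_{n}.png",im[:600,:800])
E
```

```text
(no output)
```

View pics/z_top.png

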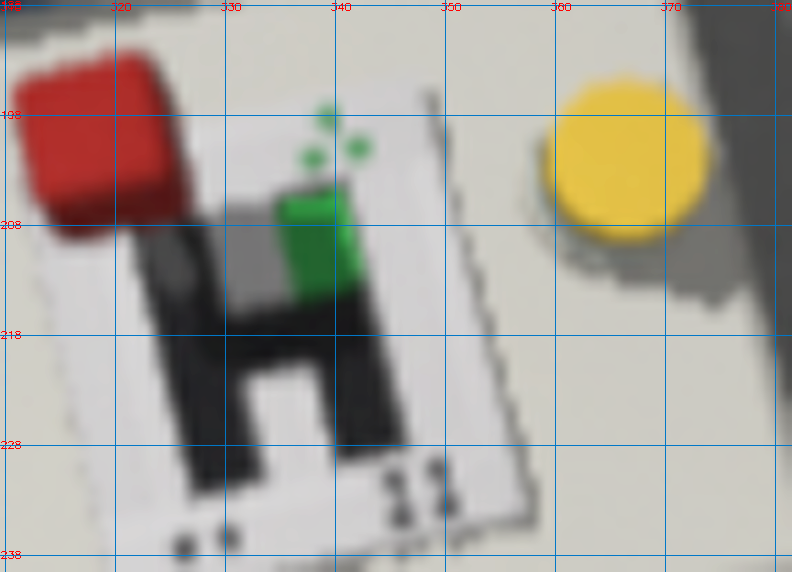

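View pics/z_scene.png

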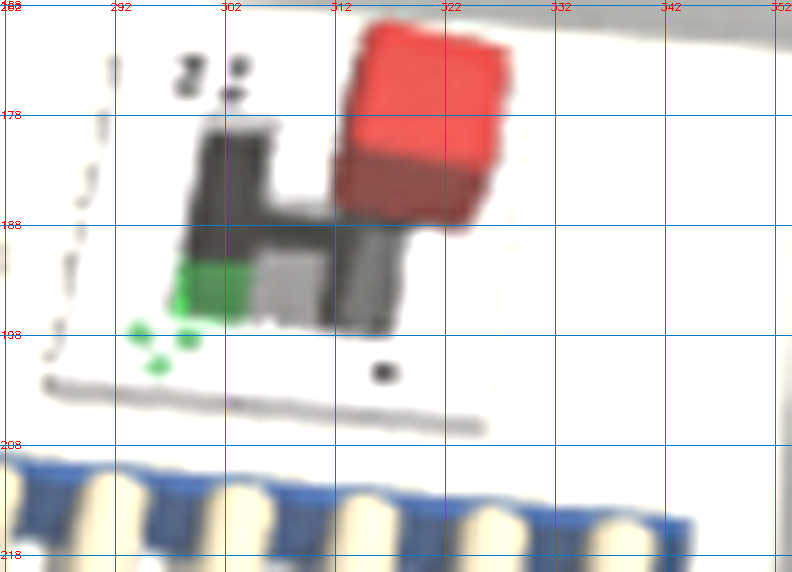

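>>> {"fn": "carry_out", "kwargs": {
  "increments": "0 0 0 -0.03 0 0 6.5; 0 0 0 -0.02 0 0 6.5; 0 0.037 -0.04 0 0 0 0; 0 0.037 -0.04 0 0 0 0; 0 0.037 -0.04 0 0 0 0; 0 0.037 -0.04 0 0 0 0; 0 0.037 -0.04 0 0 0 0; 0 0.037 -0.04 0 0 0 0",
  "force": 20
}}

```text
time_s: 2.2
tool_pos: [0.4513, -0.2989, 0.3433]
tool_rot: [179.8, 0.0, 11.9]
force: [-0.1, -0.2, 0.6]
grip_width: 0.0148
```

>>> {"fn": "carry_out", "kwargs": {
  "increments": "0 0.037 -0.041 0 0 0 -0.9; 0 0.037 -0.041 0 0 0 0; 0 0.037 -0.041 0 0 0 0; 0 0.037 -0.041 0 0 0 0; 0 0.037 -0.041 0 0 0 0; 0 0.037 -0.041 0 0 0 0; 0 0.037 -0.041 0 0 0 0"
}}

```text
time_s: 3.08
tool_pos: [0.6461, 0.0484, 0.3444]
tool_rot: [179.6, -0.2, 12.7]
force: [-0.3, 0.5, 0.8]
grip_width: 0.0006
```

```bash
cat > st.py <<'E'
from cell import *
from h import *
import sys
q=np.load("q.npy")
def mp(o=None):
    o=o or get_obs();c,s=np.cos(q[2]),np.sin(q[2]);d=o["tool_pos"][:2]-q[:2]
    print("t",round(float(o["time_s"]),2),"tcp in mixer mm",np.round([1e3*(c*d[0]+s*d[1]),1e3*(-s*d[0]+c*d[1]),1e3*o["tool_pos"][2]],1),"yaw err",np.round(o["tool_rot"][2]-np.degrees(q[2]),2),"F",o["force"].round(1),"w",round(o["grip_width"],4))
def look(tag):
    for n,o in(("top",(290,165)),("scene",(260,150))):
        p=read_camera(n);cv2.imwrite(f"pics/{tag}_{n}.png",cv2.resize(p["img"][o[1]:o[1]+80,o[0]:o[0]+80],None,fx=6,fy=6,interpolation=2))
    a=[cv2.imread(f"pics/{tag}_{n}.png") for n in("top","scene")];a=[cv2.resize(i,(400,400)) for i in a];cv2.imwrite(f"pics/{tag}.png",np.hstack(a))
if __name__=="__main__":
    mp();
    if len(sys.argv)>1: look(sys.argv[1])
E
python3 st.py a1
```

```text
t 3.08 tcp in mixer mm [ 95.6  39.9 344.4] yaw err -0.18 F [-0.3  0.5  0.8] w 0.0006
```

View pics/a1.png

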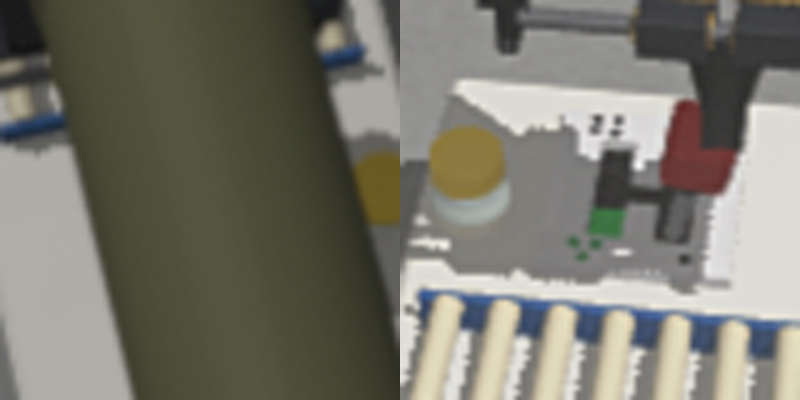

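>>> {"fn": "carry_out", "kwargs": {
  "increments": "0 0 0.006 0.04 0 0 0; 0 0 0 0.04 0 0 0; 0 0 0 0.005 0 0 0; 0 0 0 0 0 0 0"
}}

```text
time_s: 3.68
tool_pos: [0.6488, 0.0505, 0.2582]
tool_rot: [179.9, -0.4, 13.4]
force: [-0.2, 0.1, 0.2]
grip_width: 0.0003
```

```bash
python3 st.py a2
```

```text
t 3.67 tcp in mixer mm [ 98.7  41.3 258.2] yaw err 0.6 F [-0.2  0.1  0.2] w 0.0003
```

View pics/a2.png

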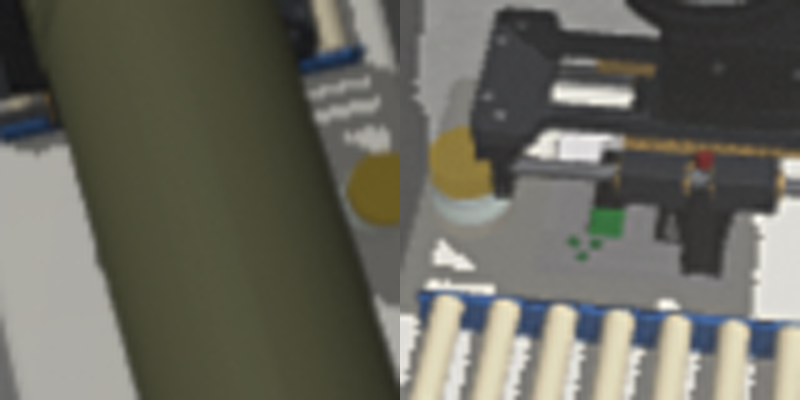

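>>> {"fn": "carry_out", "kwargs": {
  "increments": "0 -0.02 0.007 0 0 0 0.5; 0 -0.012 0 0 0 0 0; 0 -0.008 0 0 0 0 0; 0 0 0 0 0 0 0"
}}

```text
time_s: 4.28
tool_pos: [0.6138, 0.0354, 0.2644]
tool_rot: [179.8, -1.2, 13.0]
force: [0.4, 1.2, -0.2]
grip_width: 0.0004
```

```bash
python3 st.py
```

```text
t 4.28 tcp in mixer mm [ 61.1  34.4 264.4] yaw err 0.12 F [ 0.4  1.2 -0.2] w 0.0004
```

>>> {"fn": "carry_out", "kwargs": {
  "increments": "0 -0.006 0.001 0.005 0 -1.2 0; 0 -0.006 0 0 0 0 0; 0 -0.004 0 0 0 0 0; 0 0 0 0 0 0 0"
}}

```text
time_s: 4.78
tool_pos: [0.5992, 0.0317, 0.2601]
tool_rot: [179.8, -0.1, 13.0]
force: [2.5, 0.1, 1.1]
grip_width: 0.0006
```

```bash
python3 st.py
```

```text
t 4.78 tcp in mixer mm [ 46.1  34.1 260.1] yaw err 0.18 F [2.5 0.1 1.1] w 0.0006
```

Force 2.5 N against the fist: the lever is being pushed. I'll go to about 28 mm.

>>> {"fn": "carry_out", "kwargs": {
  "increments": "0 -0.006 0 0 0 0 0; 0 -0.006 0 0 0 0 0; 0 -0.004 0 0 0 0 0; 0 0 0 0 0 0 0"
}}

```text
time_s: 5.28
tool_pos: [0.5823, 0.0281, 0.2601]
tool_rot: [179.9, -0.1, 13.0]
force: [1.5, -0.2, 1.9]
grip_width: 0.0004
```

```bash
python3 st.py a3
```

```text
t 5.28 tcp in mixer mm [ 28.8  34.3 260.1] yaw err 0.19 F [ 1.5 -0.2  1.9] w 0.0004
```

View pics/a3.png

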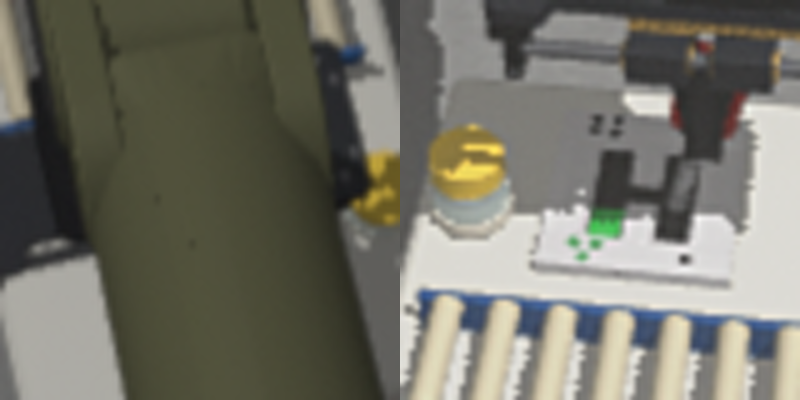

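>>> {"fn": "carry_out", "kwargs": {
  "increments": "0 0.015 0 0 0 0 0; 0 0.01 0 -0.02 0 0 0; 0 0 0 -0.045 0 0 0; 0 0 -0.03 -0.02 0 0 0; 0 -0.025 -0.03 0 0 0 0; 0 -0.03 -0.03 0 0 0 0; 0 0 0 0 0 0 0"
}}

```text
time_s: 6.25
tool_pos: [0.5343, 0.1112, 0.3428]
tool_rot: [-179.9, 0.7, 12.9]
force: [0.2, 0.3, 0.7]
grip_width: 0.0003
```

```bash
python3 st.py a4
```

```text
t 6.25 tcp in mixer mm [  0.5 125.9 342.8] yaw err 0.1 F [0.2 0.3 0.7] w 0.0003
```

View pics/a4.png

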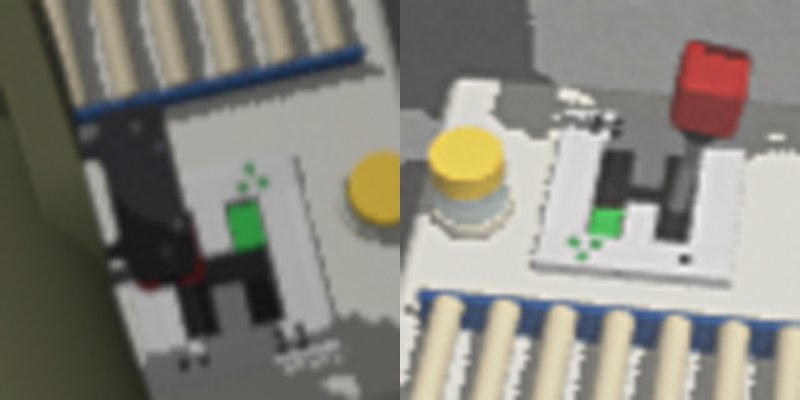

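Scene view is clear: the knob stands around (712,88) in the collage, upright; fit it there.

```bash
cat > k.py <<'E'
from st import *
def knob(x0,tag,cams=("scene",)):
    ps=[read_camera(n) for n in cams]
    x,f,s=fitknob(ps,q,x0);print("fore,across",x.round(3),"x,y mm",(190*np.sin(x)*[1,-1]).round(1),f,s)
    p=ps[0];im=cv2.resize(p["img"],None,fx=6,fy=6,interpolation=2)
    K=knobpts(q,*x);cv2.polylines(im,[np.round(cv2.convexHull((proj(p,K)*6+2.5).astype(np.float32))).astype(int)],True,(255,0,255),1)
    K=knobpts(q,*x0);cv2.polylines(im,[np.round(cv2.convexHull((proj(p,K)*6+2.5).astype(np.float32))).astype(int)],True,(0,255,255),1)
    c=np.round(proj(p,K).mean(0)*6).astype(int);cv2.imwrite(f"pics/{tag}.png",im[max(0,c[1]-250):c[1]+250,c[0]-250:c[0]+250])
E
python3 -c "
from k import *
knob((0,-.174),'k1')"
```

```text
fore,across [ 0.    -0.174] x,y mm [ 0.1 32.8] 85.125 [np.float32(207.0)]
```

View pics/k1.png

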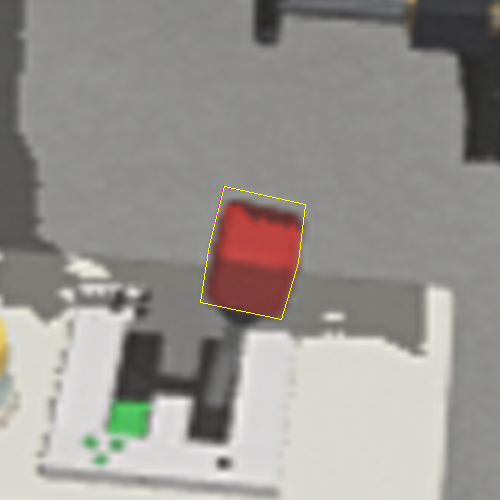

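>>> {"fn": "carry_out", "kwargs": {
  "increments": "0 0.002 0.014 0.035 0 0 0; 0 0 0.014 0.03 0 0 0; 0 0 0 0.018 0 0 0; 0 0 0 0 0 0 0"
}}

```text
time_s: 6.9
tool_pos: [0.5475, 0.0763, 0.2557]
tool_rot: [-179.9, 0.7, 12.3]
force: [0.4, -1.0, -0.0]
grip_width: 0.0003
```

```bash
python3 st.py a5
```

```text
t 6.9 tcp in mixer mm [  5.7  89.  255.7] yaw err -0.58 F [ 0.4 -1.  -0. ] w 0.0003
```

View pics/a5.png

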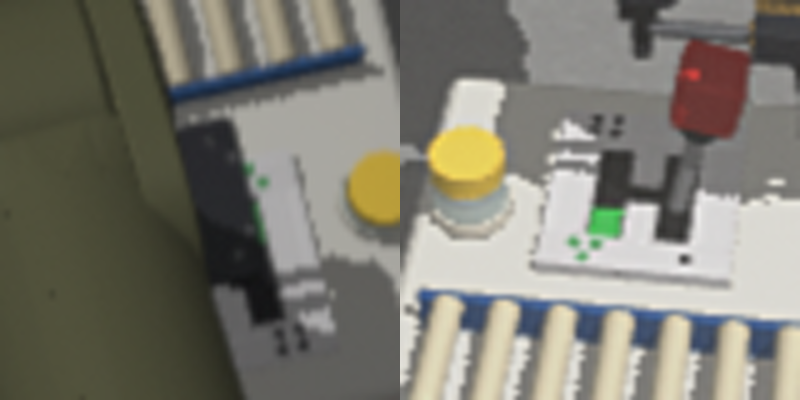

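>>> {"fn": "carry_out", "kwargs": {
  "increments": "0 -0.003 0.012 0 0 0 -0.5; 0 -0.001 0.01 0 0 0 0; 0 0 0.008 0 0 0 0; 0 0 0 0 0 0 0"
}}

```text
time_s: 7.5
tool_pos: [0.5527, 0.0462, 0.2615]
tool_rot: [-179.9, 0.2, 12.9]
force: [0.3, 0.7, -0.0]
grip_width: 0.0003
```

```bash
python3 st.py
```

```text
t 7.5 tcp in mixer mm [  4.   58.5 261.5] yaw err 0.05 F [ 0.3  0.7 -0. ] w 0.0003
```

>>> {"fn": "carry_out", "kwargs": {
  "increments": "0 -0.002 0.006 0.002 0 0 0; 0 -0.001 0.006 0 0 0 0; 0 0 0.006 0 0 0 0; 0 0 0 0 0 0 0"
}}

```text
time_s: 8.0
tool_pos: [0.5545, 0.0286, 0.2605]
tool_rot: [-179.9, -0.0, 13.0]
force: [-0.2, 0.6, 0.5]
grip_width: 0.0008
```

```bash
python3 st.py a6
```

```text
t 8.0 tcp in mixer mm [  1.9  41.  260.5] yaw err 0.17 F [-0.2  0.6  0.5] w 0.0008
```

View pics/a6.png

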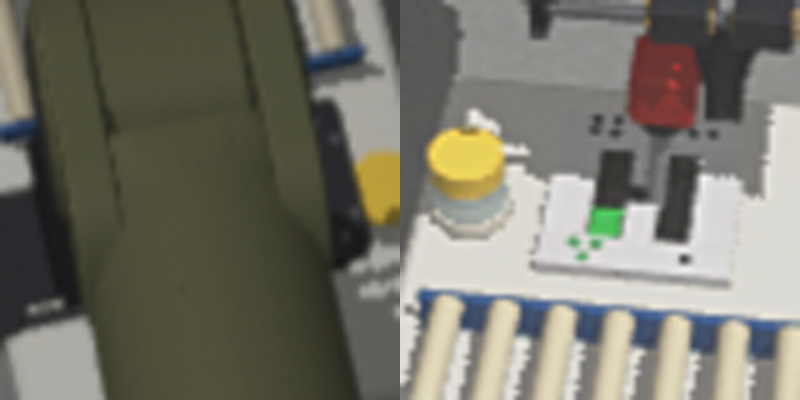

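>>> {"fn": "carry_out", "kwargs": {
  "increments": "0 0 0.007 0 0 0 0; 0 0 0.007 0 0 0 0; 0 0 0.007 0 0 0 0; 0 0 0.005 0 0 0 0; 0 0 0.003 0 0 0 0; 0 0 0 0 0 0 0"
}}

```text
time_s: 8.85
tool_pos: [0.561, -0.0014, 0.26]
tool_rot: [-179.8, 0.1, 13.0]
force: [0.3, 0.2, 0.7]
grip_width: 0.0005
```

```bash
python3 st.py a7
```

```text
t 8.85 tcp in mixer mm [  1.6  10.3 260. ] yaw err 0.19 F [0.3 0.2 0.7] w 0.0005
```

View pics/a7.png

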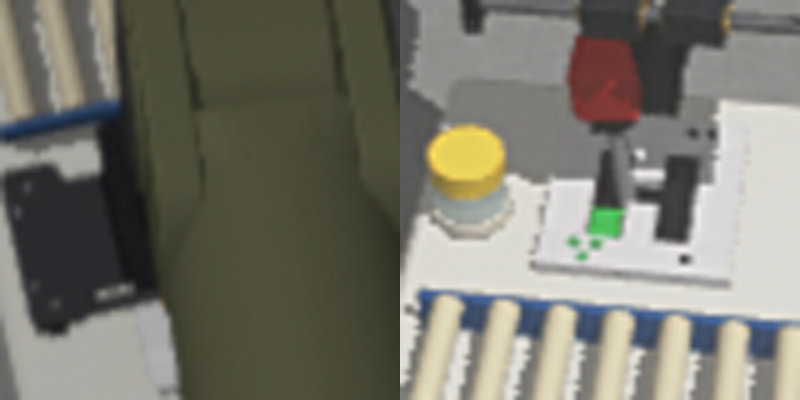

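>>> {"fn": "carry_out", "kwargs": {
  "increments": "0 0 0.004 0 0 0 0; 0 0 0.003 0 0 0 0; 0 0 0.002 0 0 0 0; 0 0 0 0 0 0 0"
}}

```text
time_s: 9.45
tool_pos: [0.5628, -0.0096, 0.2597]
tool_rot: [-179.8, 0.1, 13.1]
force: [0.5, 1.8, 1.2]
grip_width: 0.0003
```

```bash
python3 st.py
```

```text
t 9.45 tcp in mixer mm [  1.5   1.9 259.7] yaw err 0.27 F [0.5 1.8 1.2] w 0.0003
```

>>> {"fn": "carry_out", "kwargs": {
  "increments": "0 0 0.002 0 0 0 0; 0 0 0.002 0 0 0 0; 0 0 0 0 0 0 0"
}}

```text
time_s: 9.82
tool_pos: [0.5637, -0.0136, 0.2595]
tool_rot: [-179.8, 0.1, 13.1]
force: [-0.4, 1.4, 1.0]
grip_width: 0.0004
```

```bash
python3 st.py a8;python3 -c "
from k import *
knob((0,.174),'k2')"
```

```text
t 9.82 tcp in mixer mm [  1.5  -2.2 259.5] yaw err 0.28 F [-0.4  1.4  1. ] w 0.0004
fore,across [-0.011  0.15 ] x,y mm [ -2.1 -28.3] 133.0625 [np.float32(184.0)]
```

View pics/k2.png

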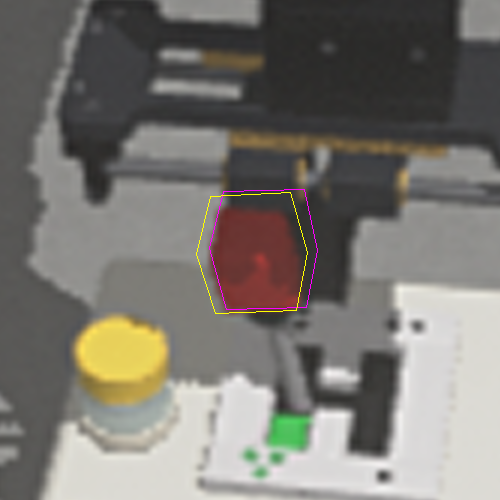

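>>> {"fn": "carry_out", "kwargs": {
  "increments": "0 0 -0.012 0 0 0 0; 0 0 -0.008 -0.015 0 0 0; 0 0 0 -0.045 0 0 0; 0 -0.02 0 -0.02 0 0 0; 0 -0.035 0.025 0 0 0 0; 0 -0.015 0.025 0 0 0 0; 0 0 0 0 0 0 0"
}}

```text
time_s: 10.85
tool_pos: [0.501, -0.0565, 0.3478]
tool_rot: [179.9, -0.1, 13.4]
force: [0.5, 0.5, -0.1]
grip_width: 0.0003
```

```bash
python3 st.py a9;python3 -c "
from k import *
knob((0,.174),'k3')"
```

```text
t 10.85 tcp in mixer mm [-69.2 -30.1 347.8] yaw err 0.56 F [ 0.5  0.5 -0.1] w 0.0003
fore,across [-0.011  0.155] x,y mm [ -2.1 -29.3] 89.5625 [np.float32(228.0)]
```

View pics/k3.png

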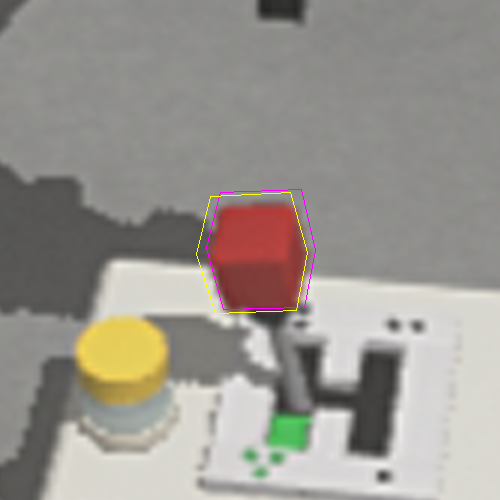

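>>> {"fn": "carry_out", "kwargs": {
  "increments": "0 0 0.002 0.04 0 0 0.5; 0 0 0 0.035 0 0 0; 0 0 0 0.012 0 0 0; 0 0.012 0 0 0 0 0; 0 0 0 0 0 0 0"
}}

```text
time_s: 11.62
tool_pos: [0.5183, -0.0455, 0.2606]
tool_rot: [-179.9, -0.4, 13.8]
force: [-0.3, -0.5, 0.4]
grip_width: 0.0003
```

```bash
python3 st.py a10
```

```text
t 11.62 tcp in mixer mm [-49.9 -23.3 260.6] yaw err 0.92 F [-0.3 -0.5  0.4] w 0.0003
```

View pics/a10.png

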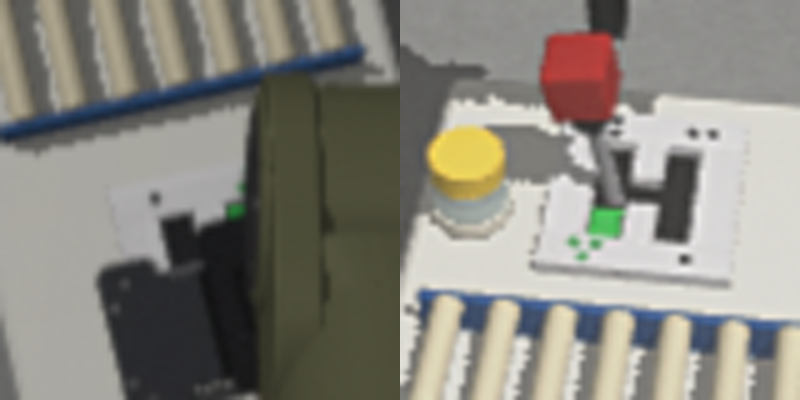

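>>> {"fn": "carry_out", "kwargs": {
  "increments": "0 0.004 0.006 0 0 0 0.8; 0 0.006 0.001 0 0 0 0; 0 0.006 0 0 0 0 0; 0 0.006 0 0 0 0 0; 0 0 0 0 0 0 0"
}}

```text
time_s: 12.35
tool_pos: [0.543, -0.0489, 0.2624]
tool_rot: [180.0, -0.5, 12.8]
force: [-0.3, -0.5, 0.4]
grip_width: 0.0004
```

```bash
python3 st.py a11
```

```text
t 12.35 tcp in mixer mm [-26.5 -32.  262.4] yaw err -0.06 F [-0.3 -0.5  0.4] w 0.0004
```

View pics/a11.png

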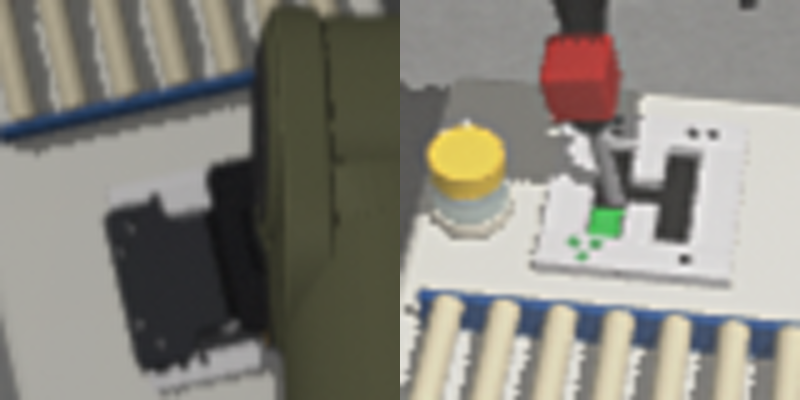

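At contact. Push forward about 40 mm, checking on the way.

>>> {"fn": "carry_out", "kwargs": {
  "increments": "0 0.007 0 0.002 0 0 0; 0 0.007 0 0 0 0 0; 0 0.007 0 0 0 0 0; 0 0.006 0 0 0 0 0; 0 0 0 0 0 0 0"
}}

```text
time_s: 13.08
tool_pos: [0.5696, -0.0429, 0.2598]
tool_rot: [180.0, -0.3, 12.7]
force: [-0.3, -0.9, 0.5]
grip_width: 0.0008
```

```bash
python3 st.py a12
```

```text
t 13.07 tcp in mixer mm [  0.7 -32.1 259.8] yaw err -0.09 F [-0.3 -0.9  0.5] w 0.0008
```

View pics/a12.png

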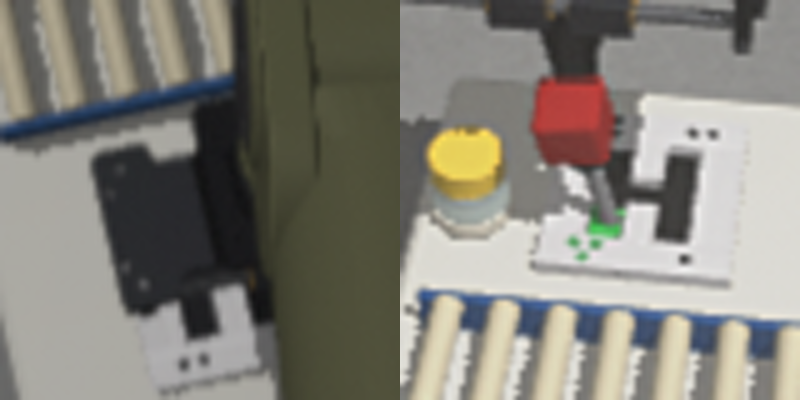

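>>> {"fn": "carry_out", "kwargs": {
  "increments": "0 0.006 0 0 0 0 0; 0 0.005 0 0 0 0 0; 0 0.003 0 0 0 0 0; 0 0.002 0 0 0 0 0; 0 0 0 0 0 0 0"
}}

```text
time_s: 13.8
tool_pos: [0.585, -0.0393, 0.259]
tool_rot: [-180.0, -0.1, 12.7]
force: [-2.2, -0.5, 0.1]
grip_width: 0.0005
```

```bash
python3 st.py a13
```

```text
t 13.8 tcp in mixer mm [ 16.5 -32.  259. ] yaw err -0.11 F [-2.2 -0.5  0.1] w 0.0005
```

>>> {"fn": "carry_out", "kwargs": {
  "increments": "0 0.002 0 0 0 0 0; 0 0.002 0 0 0 0 0; 0 0 0 0 0 0 0"
}}

```text
time_s: 14.28
tool_pos: [0.5881, -0.0386, 0.2589]
tool_rot: [-180.0, -0.0, 12.7]
force: [-3.7, 0.1, -0.0]
grip_width: 0.0006
```

```bash
python3 st.py a13
```

```text
t 14.28 tcp in mixer mm [ 19.7 -32.1 258.9] yaw err -0.13 F [-3.7  0.1 -0. ] w 0.0006
```

View pics/a13.png

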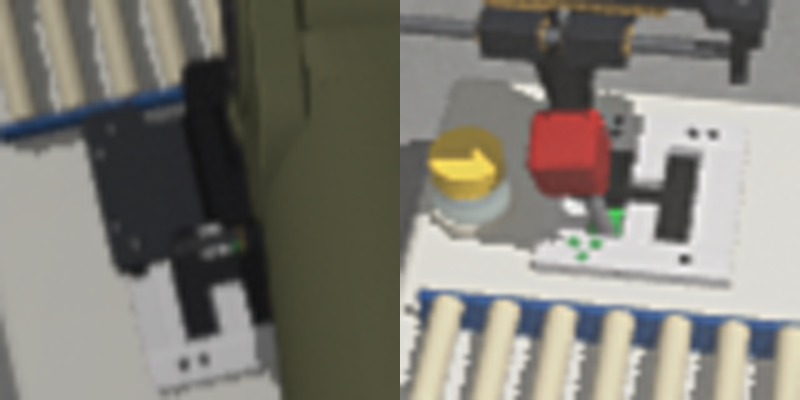

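>>> {"fn": "carry_out", "kwargs": {
  "increments": "0 0.0015 0 0 0 0 0; 0 0.0015 0 0 0 0 0; 0 0 0 0 0 0 0"
}}

```text
time_s: 14.75
tool_pos: [0.5897, -0.0382, 0.2586]
tool_rot: [-180.0, 0.2, 12.7]
force: [-5.1, -0.8, 2.0]
grip_width: 0.0007
```

```bash
python3 st.py
```

```text
t 14.75 tcp in mixer mm [ 21.4 -32.  258.6] yaw err -0.15 F [-5.1 -0.8  2. ] w 0.0007
```

>>> {"fn": "carry_out", "kwargs": {
  "increments": "0 0.002 0 0 0 0 0; 0 0.002 0 0 0 0 0; 0 0 0 0 0 0 0"
}}

```text
time_s: 15.12
tool_pos: [0.5912, -0.0379, 0.2584]
tool_rot: [-179.9, 0.7, 12.7]
force: [-6.4, -1.3, 2.5]
grip_width: 0.0006
```

```bash
python3 st.py;python3 -c "
from k import *
knob((.24,.174),'k4')"
```

```text
t 15.12 tcp in mixer mm [ 22.9 -32.1 258.4] yaw err -0.17 F [-6.4 -1.3  2.5] w 0.0006
fore,across [0.273 0.143] x,y mm [ 51.2 -27.1] 103.25 [np.float32(223.0)]
```

View pics/k4.png

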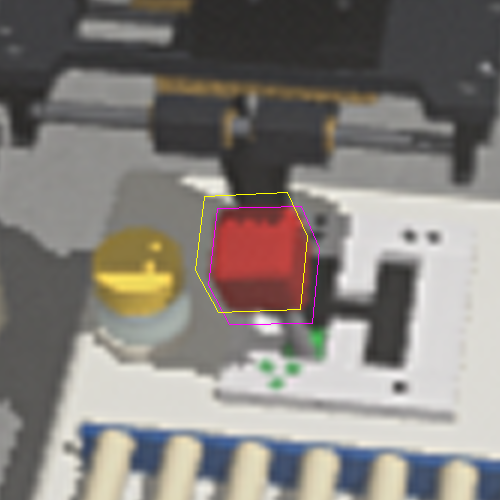

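>>> {"fn": "carry_out", "kwargs": {
  "increments": "0 -0.012 0 0 0 0 0; 0 -0.015 0 0 0 0 0; 0 -0.01 0 -0.03 0 0 0; 0 0 0 -0.05 0 0 0; 0 -0.02 0.03 -0.02 0 0 0; 0 -0.02 0.05 0 0 0 0; 0 -0.02 0.05 0 0 0 0; 0 0 0.05 0 0 0 0; 0 0 0.05 0 0 0 0; 0 0 0.03 0 0 0 0; 0 0 0 0 0 0 0"
}}

```text
time_s: 16.55
tool_pos: [0.5537, -0.32, 0.3701]
tool_rot: [179.3, -1.0, 12.8]
force: [0.4, -0.0, 0.1]
grip_width: 0.0003
```

```bash
python3 st.py a14;python3 -c "
from k import *
knob((.25,.17),'k5',('top','scene'))
knob((.25,.17),'k6',('scene',))
for n in('top','scene'):
    p=read_camera(n);cv2.imwrite('pics/f_'+n+'.png',p['img'])
    for t in('sample_jar','pump_bottle','tip_box','tube_rack'):
        for m in masks_of(t,p)[:1]:
            ys,xs=m['pixels'].nonzero();print(n,t,m['confidence'],m['bbox'],xs.mean().round(1),ys.mean().round(1))
"
```

```text
t 16.55 tcp in mixer mm [ -76.4 -298.7  370.1] yaw err -0.0 F [ 0.4 -0.   0.1] w 0.0003
fore,across [0.251 0.145] x,y mm [ 47.1 -27.5] 232.125 [np.float32(204.0), np.float32(185.0)]
fore,across [0.268 0.139] x,y mm [ 50.4 -26.3] 142.375 [np.float32(183.0)]
top sample_jar 0.5 [357.1, 195.5, 371.5, 212.9] 365.8 203.4
top tip_box 0.84 [219.0, 168.6, 263.4, 204.5] 240.3 185.1
top tube_rack 0.66 [395.2, 161.0, 438.4, 238.1] 416.9 199.2
scene sample_jar 0.86 [266.2, 174.4, 281.0, 197.3] 273.3 185.9
scene pump_bottle 0.86 [384.2, 172.5, 409.3, 226.0] 394.3 201.0
scene tip_box 0.64 [366.4, 239.0, 422.1, 293.3] 393.1 264.9
scene tube_rack 0.91 [186.7, 169.9, 250.6, 243.1] 220.2 205.6h.py:16: RuntimeWarning: invalid value encountered in sqrt
  kx,ky=190*np.sin(fore),-190*np.sin(acr);z=np.array([kx,ky,np.sqrt(190**2-kx**2-ky**2)])/190
h.py:8: RuntimeWarning: invalid value encountered in cast
  cv2.fillConvexPoly(m,np.round(h*16).astype(np.int32),1,shift=4);return m
```

View pics/a14.png

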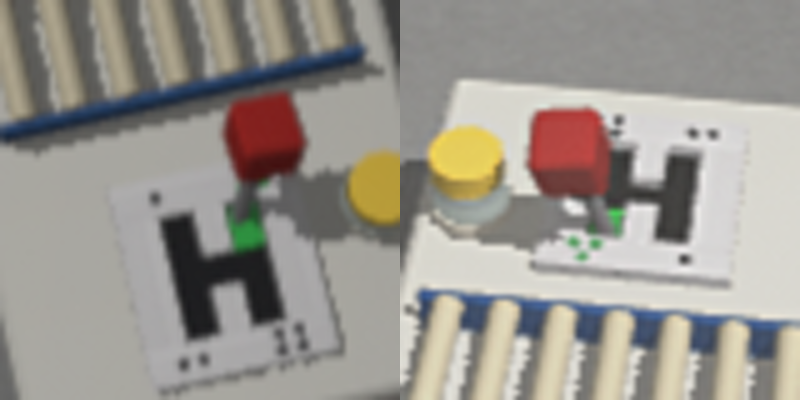

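View pics/k5.png

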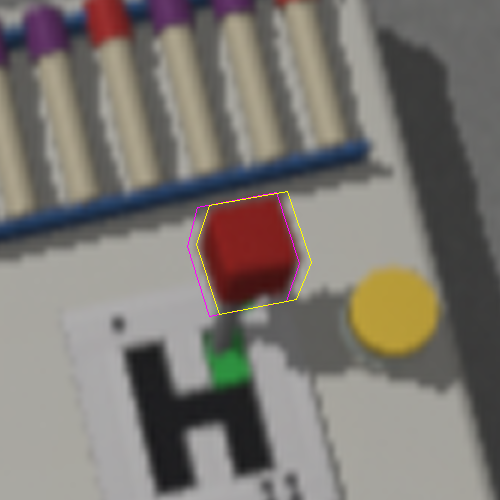

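```bash
python3 -c "
from cell import *
print(sign_off());print(get_obs()['time_s'])"
```

```text
the job is handed in; nothing more can be done
None
the job is handed in; nothing more can be done
```

The lever is in the third slot, fully home as far as my checks show. I handed the job in at about 17 s of the 58 s allowed; the hand-in reports no verdict.

- **What I did:** With the gripper shut as a fist, I pushed the knob back from the far-left slot to the middle. I then pushed it across to the right lane and forward until the force rose from about 2–4 N to 6.4 N at the stop. After that I backed the hand off, lifted it, and moved it about 0.3 m to the right, clear of everything. At no point did I push the lever toward the fourth slot.
- **Lever position:** The final camera fit gives fore at 0.25 rad from both cameras, or 0.27 from the scene view alone, against the required 0.215. Across reads about 0.14 rad against the required 0.11. That is lower than the nominal 0.17, and the fits ran a few mm off throughout. In the pictures the stem stands at the far end of the green slot.
- **Bystanders:** The networks found the jar, box and rack within about 1 pixel of their starting places in both views. They found the pump bottle only in the scene view, also within 1 pixel. They missed it in the last top view, so that second check is lacking.
- **Forces:** The highest force in the readings was about 7 N against the 40 N limit.

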